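# Pop open the blue bearing case and steady its lid

### The arm

A 6-joint arm with a two-finger parallel gripper is mounted at the origin on the work surface. World frame = base frame: x ahead of the robot, y to its left, z up, the work surface at z = 0. Lengths are in m, angles in rad, forces in N, time in s.
With the tool pointing down it reaches from about 0.35 to 0.875 m from the base axis. Payload 15.5 kg.
Tool frame: the origin (TCP) lies at the very end of the fingers, on their centre line; the grasp point (between the pads) lies 19 mm behind it; y points along the fingers, z is the direction in which the jaws open and shut, and the axes are right-handed (so a half turn about y gives the same grasp; the last joint's range is limited). The gripper opens to 85 mm and grips with 20 to 120 N. Pads are 22 mm wide; open, the fingers measure 114 mm over their backs; the gripper's body (76 mm by 85 mm) begins 54 mm behind the grasp point. The pads swing forward as they close: fully open they stand 13 mm farther back than shut.
Start: joints at [-1.246, 0.494, 1.345, -0, 1.302, -0.096], TCP at [0.255, -0.571, 0.231] pointing down, gripper open.
Joint ranges: [-2.91, 2.91], [-0.82, 2.16], [0.22, 2.67], [-1.22, 4.37], [0.12, 2.79], [-3.08, 3.08]. Speed limits (rad/s): [1.89, 1.89, 2.57, 3.01, 3.01, 3.01].

### API

Orientations are given as a unit quaternion [w, x, y, z].
In Python, from rig import arm gives the robot as it stands.
- The arm moves only by the tool send_rows, never from a script. Its arguments are lists of equal length, an entry for each row: "travel": the shift along the tool's x, y, z in m, a list of three; "rot": the turn, a rotation vector about the tool's x, y, z in rad, a list of three; "claw": the gripper command: -1 is shut, 1 is fully open, values between are in proportion. A call has 1 to 5 rows; each row shifts and turns the commanded pose from where the row before left it, along the tool's axes as they then stand; what a row does not reach is not made up. A row lasts 1/12 s, in which the tool goes at most 41.7 mm and 7.16 degrees, less where a joint would pass 70% of its speed; a pose out of reach is approached as far as the arm can. A call is refused whole if a number of a shift passes 0.0417 or a number of a turn 0.125, either way. A call with a gripper value outside its range is refused whole. The fingers move at their own pace and stop on an object; the grip force is fixed at half the most. Time passes only in rows, so rows that do not move let the fingers close. It gives the time, the measured TCP pose, the force and the opening at its end, in the units of the state.
- arm.get_obs(): the state, without advancing time (a new reading comes with each control period).
- arm.snapshot(name): name is "side" or "top" or "wrist"; returns a dict with "color" (420x560x3 uint8, red, green, blue), "fx", "fy", "cx", "cy" (pixels), "extrinsics" (4x4, takes a point from world to camera coordinates). Camera axes: x right, y up, looking along -z (the intrinsics and any distortion apply to the point x, -y, -z); pixel columns grow to the right and rows downward; lengths in m; the calibration is good to about 2 mm. A picture is of the moment at which its call begins. There is no depth.
- arm.finish_job(): hands the job in, once; it reports no verdict.
The state is a dict: "time_s": time; "joint_positions": joint angles; "qvel": joint speeds; "tau": joint torques, N m; "tool_pos": TCP position; "tcp_rot": TCP orientation; "contact_force": force on the tool from outside, world axes, zero at the start; "moment": the same for the moment, N m; "width": finger opening in m.
Only numpy, scipy, OpenCV 4.12 (cv2) and the standard library are available. Lean on these libraries where they do the work, as an engineer would, in place of code of your own. Each camera call takes 0.05 s, during which the arm holds its last target.

### The job

Press the green release button of the blue case so that its sprung lid pops up. Then steady the bobbing lid with a gentle touch, not a grip, until it is still, and draw back slowly so that it is left standing open at rest. Leave the grey case alone.

Things in the scene. Friction and masses are not known exactly. Their poses are not given: they have to be found in the camera images.
- blue_case: the case to open: blue, fixed to the bench, 195 mm long (along its x), 140 wide, 76 high over the shut lid. Origin at the centre of its underside; +x runs from the button ledge at its front to the lid's hinge. When its latch lets go, the lid swings up and bobs about once a second, for over 10 s if not steadied, about a rest angle of 0.9 rad from shut; stop at 1.35 rad.
- release_top (a point): centre of the top of the blue case's green round button: 28 mm across, 77 mm above the bench, 42 mm in front of the shut lid's front edge on the centre line; dark housing 44 mm across, 10 mm lower. Travel 6 mm straight down, 5 N at the bottom; the latch lets go after about 4 mm. Axes as the case's, z up.
- case_lid: the sprung lid, a 100 g blue plate with a white panel: 120 mm hinge to front edge, 136 wide, 5 thick. Origin mid hinge line, 71 mm up, on its inner face; it reaches from there along its own -x; y along the hinge; z out of the outer face (5 mm out). z's angle from vertical = how far open. About 1 N down on the outer face swings it some way towards shut; it follows a touch back up to 0.9 rad.
- grey_case: a bystander: a grey case of the same size and shape with the same green button, fixed to the bench. Origin at the centre of its underside, its button towards -x. Which case is on the left varies.

How it is judged:
On the way, in this order (a step that is already met when the one before it is completed fails the run):
1. the blue lid has popped up (angle between case_lid's own z axis and vertical above 0.5 rad), for 0.05 s.
2. the fingers touch the open lid and it is still under the touch (contact force between the fingers and case_lid above 0.02 N and angular speed of case_lid below 0.5 rad/s and angle between case_lid's own z axis and vertical above 0.3 rad), for 0.3 s.
At the end, for the whole second after the job is handed in: the blue lid stands open, 0.65 to 1.15 rad from shut, turning slower than 0.5 rad/s, and the robot touches nothing (angle between case_lid's own z axis and vertical between 0.65 and 1.15 rad and angular speed of case_lid below 0.5 rad/s).
It fails at once if the grey case or its button is pushed with over 2 N (contact force between any of the fingers, the arm and grey_case above 2 N).
It fails at once if the lid is handled roughly, with over 15 N (contact force between any of the fingers, the arm and case_lid above 15 N).
It also fails if it takes over 48 s, if anything falls off the work surface, if the arm or the gripper's body presses on something with over 40 N, if the wrist force passes 120 N, or if a joint passes its speed limit or range.

## Working session

There is one attempt and no reset: what is moved stays moved. The work goes in short steps, Python scripts to look and compute and a tool call to move; the robot and the scene stay as the last step left them, time stands still between calls to the robot, and variables do not carry over. Pictures are saved under pics/ and viewed, and the job is handed in when it is done.

Besides the shell and the picture viewer there is one more tool, called after "Emit:" in YAML: its name, and indented under it one key for each argument. send_rows: Moves the arm, as the interface text tells. Its arguments: {"type":"object","properties":{"travel":{"type":"array","items":{"type":"array","items":{"type":"number"}}},"rot":{"type":"array","items":{"type":"array","items":{"type":"number"}}},"claw":{"type":"array","items":{"type":"number"}}},"required":["travel","rot","claw"]}

```bash
ls; mkdir -p pics; cat > h.py <<'E'
import numpy as np, cv2, pickle
from rig import arm
def snap(n,out):
    s=arm.snapshot(n); pickle.dump(s,open(f'pics/{out}.pkl','wb'))
    cv2.imwrite(f'pics/{out}.png',cv2.cvtColor(s['color'],cv2.COLOR_RGB2BGR)); return s
E
python3 - <<'E'
from h import *
for n in ('top','side','wrist'):
    s=snap(n,n+'0'); print(n,s['fx'],s['cx'],s['cy'],np.round(s['extrinsics'],3).tolist(),[k for k in s])
o=arm.get_obs()
for k,v in o.items(): print(k,np.round(v,4))
a=[cv2.imread(f'pics/{n}0.png') for n in('top','side','wrist')]
E
```

```text
pics
top 403.06419841665917 275.8508749299158 211.5770548185359 [[0.024, -1.0, -0.015, -0.027], [0.997, 0.022, 0.08, -0.574], [-0.08, -0.017, 0.997, -0.742], [0.0, 0.0, 0.0, 1.0]] ['color', 'fx', 'fy', 'cx', 'cy', 'extrinsics']
side 539.4504191685354 283.1334549495786 210.3542617719085 [[0.988, -0.153, -0.017, -0.58], [0.129, 0.762, 0.634, -0.094], [-0.084, -0.629, 0.773, -0.893], [0.0, 0.0, 0.0, 1.0]] ['color', 'fx', 'fy', 'cx', 'cy', 'extrinsics']
wrist 332.4614312995124 279.5827332358473 209.73590487880242 [[0.409, -0.913, -0.001, -0.624], [0.881, 0.395, -0.26, 0.034], [0.237, 0.105, 0.966, -0.378], [0.0, 0.0, 0.0, 1.0]] ['color', 'fx', 'fy', 'cx', 'cy', 'extrinsics']
time_s 0.15
joint_positions [-1.2465  0.494   1.346  -0.      1.3025 -0.0955]
qvel [ 0.0004 -0.0033 -0.0011 -0.0003  0.0006 -0.0013]
tau [ 0.00000e+00 -8.82546e+01 -3.84066e+01 -3.00000e-04  7.10000e-03
 -0.00000e+00]
tool_pos [ 0.2546 -0.5705  0.2308]
tcp_rot [ 0.1473 -0.1474  0.6919 -0.6912]
contact_force [-0.2379 -0.3458 -0.3262]
moment [-0.0409  0.0057 -0.0143]
width 0.0853
```

View pics/top0.png

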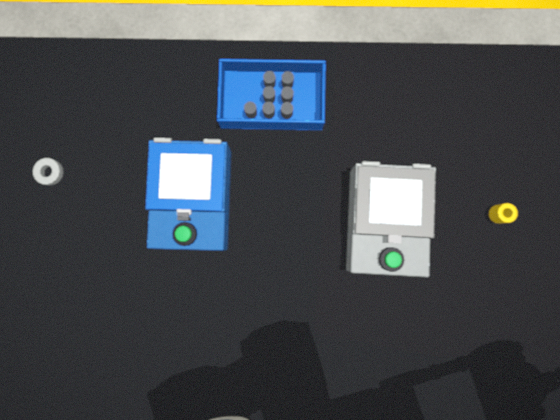

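View pics/side0.png

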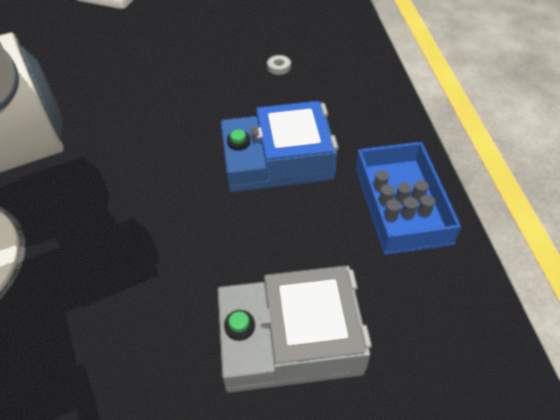

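View pics/wrist0.png

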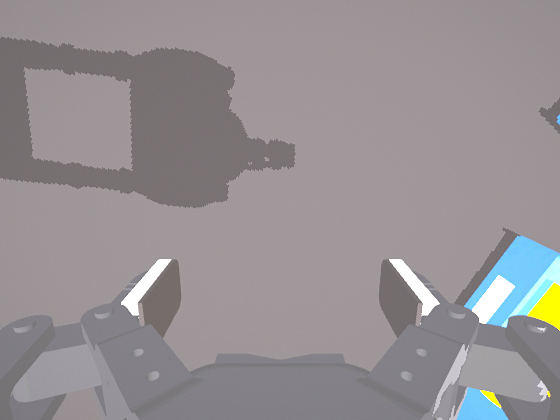

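Blue case is on the left (+y): its button is at about (184,233) in top and (238,138) in side. The grey case is on the right, with its button at (392,260) in top and (238,322) in side. I'll enlarge both views to read points more closely.

```bash
python3 - <<'E'
from h import *
t=cv2.imread('pics/top0.png')[130:260,135:240]; s=cv2.imread('pics/side0.png')[90:200,210:350]
cv2.imwrite('pics/tc.png',cv2.resize(t,None,fx=4.5,fy=4.5,interpolation=2)); cv2.imwrite('pics/sc.png',cv2.resize(s,None,fx=5,fy=5,interpolation=2))
for n in ('top','side'):
    im=cv2.cvtColor(cv2.imread(f'pics/{n}0.png'),cv2.COLOR_BGR2HSV)
    m=cv2.inRange(im,(50,120,80),(85,255,255)); k,_,st,c=cv2.connectedComponentsWithStats(m)
    print(n,[(st[i].tolist(),c[i].round(1).tolist()) for i in range(1,k) if st[i][4]>20])
E
```

```text
top [([174, 225, 18, 17, 224], [182.7, 233.3]), ([385, 252, 17, 16, 216], [392.9, 259.3])]
side [([230, 130, 16, 13, 167], [237.6, 135.9]), ([228, 311, 21, 21, 329], [238.5, 321.0])]
```

View pics/tc.png

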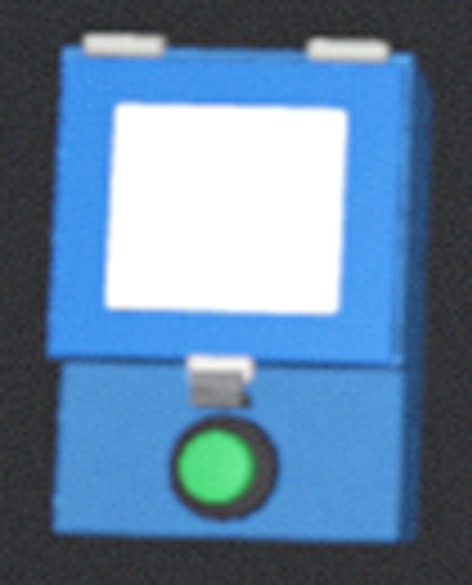

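View pics/sc.png

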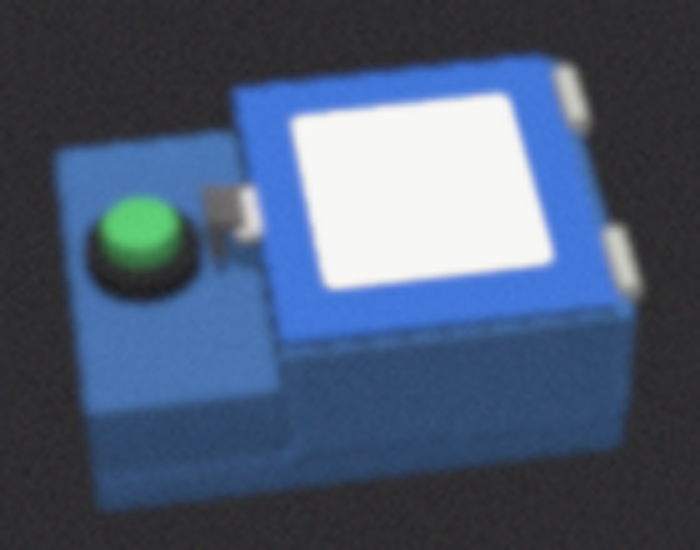

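The crops show these points:
- **Top crop:** button top (214,467); lid corners FL(47,357), FR(392,361), BL(62,47), BR(413,53).
- **Side crop:** button top (141,224); lid corners FL(232,87), FR(287,345), BL(550,55), BR(632,310).

Next I'll triangulate them.

```bash
cat >> h.py <<'E'
def P(s):
    K=np.array([[s['fx'],0,s['cx']],[0,s['fy'],s['cy']],[0,0,1]]); return K@np.diag([1,-1,-1])@s['extrinsics'][:3]
def tri(s1,p1,s2,p2):
    X=cv2.triangulatePoints(P(s1),P(s2),np.array(p1,float).reshape(2,1),np.array(p2,float).reshape(2,1)).ravel(); X=X[:3]/X[3]
    r=[(lambda q:q[:2]/q[2])(P(s)@np.r_[X,1])-p for s,p in((s1,p1),(s2,p2))]
    return X,np.round(np.r_[r[0],r[1]],1)
E
python3 - <<'E'
from h import *
t,s=[pickle.load(open(f'pics/{n}0.pkl','rb')) for n in('top','side')]
T=lambda p:((np.array(p)+.5)/4.5-.5)+[135,130]
S=lambda p:((np.array(p)+.5)/5-.5)+[210,90]
for n,a,b in [('btn',(214,467),(141,224)),('FL',(47,357),(232,87)),('FR',(392,361),(287,345)),('BL',(62,47),(550,55)),('BR',(413,53),(632,310))]:
    X,r=tri(t,T(a),s,S(b)); print(n,X.round(4),r)
X,r=tri(t,(392.9,259.3),s,(238.5,319.5)); print('grey',X.round(4),r)
from scipy.spatial.transform import Rotation as R
o=arm.get_obs(); q=np.roll(o['tcp_rot'],-1); print(R.from_quat(q).as_matrix().round(3))
E
```

```text
btn [0.5281 0.1498 0.076 ] [ 0.  -0.3 -0.1  0. ]
FL [0.5696 0.217  0.078 ] [ 0.  -0.2 -0.1  0. ]
FR [0.5717 0.0816 0.0744] [ 0.  -0.5 -0.3  0. ]
BL [0.6928 0.2181 0.0752] [-0.   0.6  0.3 -0.1]
BR [0.6936 0.0773 0.0753] [-0.   0.3  0.2 -0. ]
grey [ 0.4917 -0.2199  0.0765] [ 0.  -0.3 -0.2  0. ]
[[-0.913 -0.     0.408]
 [-0.408  0.001 -0.913]
 [-0.    -1.    -0.001]]
```

Measurements agree with the text: button height 76 mm, lid front edge 136 mm wide, case yaw about 0. Hinge is at x≈0.69. First I turn the tool so that its axes are tool x = −Y, y = −Z, z = +X, shutting the fingers meanwhile.

Emit:
send_rows:
  travel:
    - [0, 0, 0]
    - [0, 0, 0]
    - [0, 0, 0]
    - [0, 0, 0]
    - [0, 0, 0]
  rot:
    - [0, -0.115, 0]
    - [0, -0.115, 0]
    - [0, -0.115, 0]
    - [0, -0.115, 0]
    - [0, -0.115, 0]
  claw: [-1, -1, -1, -1, -1]

```text
time_s: 0.57
tool_pos: [0.2547, -0.5706, 0.231]
tcp_rot: [0.339, -0.339, 0.621, -0.62]
contact_force: [0.5, -0.6, 0.1]
width: 0.0257
```

Emit:
send_rows:
  travel:
    - [0, 0, 0]
    - [0, 0, 0]
    - [0, 0, 0]
    - [0, 0, 0]
    - [0, 0, 0]
  rot:
    - [0, -0.115, 0]
    - [0, -0.115, 0]
    - [0, -0.115, 0]
    - [0, -0.115, 0]
    - [0, -0.115, 0]
  claw: [-1, -1, -1, -1, -1]

```text
time_s: 0.98
tool_pos: [0.2547, -0.5706, 0.231]
tcp_rot: [0.501, -0.501, 0.499, -0.499]
contact_force: [0.4, 1.1, 0.3]
width: 0.0002
```

Emit:
send_rows:
  travel:
    - [-0.036, 0, 0.014]
    - [-0.036, 0, 0.014]
    - [-0.036, 0, 0.014]
    - [-0.036, 0, 0.014]
    - [-0.036, 0, 0.014]
  rot:
    - [0, 0, 0]
    - [0, 0, 0]
    - [0, 0, 0]
    - [0, 0, 0]
    - [0, 0, 0]
  claw: [-1, -1, -1, -1, -1]

```text
time_s: 1.4
tool_pos: [0.325, -0.389, 0.2311]
tcp_rot: [0.5, -0.5, 0.5, -0.5]
contact_force: [1.5, -1.2, 0.6]
width: -0.0001
```

Emit:
send_rows:
  travel:
    - [-0.036, 0, 0.0135]
    - [-0.036, 0, 0.0135]
    - [-0.036, 0, 0.0135]
    - [-0.036, 0, 0.0135]
    - [-0.036, 0, 0.0135]
  rot:
    - [0, 0, 0]
    - [0, 0, 0]
    - [0, 0, 0]
    - [0, 0, 0]
    - [0, 0, 0]
  claw: [-1, -1, -1, -1, -1]

```text
time_s: 1.82
tool_pos: [0.3927, -0.2091, 0.2313]
tcp_rot: [-0.5, 0.5, -0.5, 0.5]
contact_force: [1.7, 0.0, -0.1]
width: -0.0
```

Emit:
send_rows:
  travel:
    - [-0.036, 0, 0.0135]
    - [-0.036, 0, 0.0135]
    - [-0.036, 0, 0.0135]
    - [-0.036, 0, 0.0135]
    - [-0.036, 0, 0.0135]
  rot:
    - [0, 0, 0]
    - [0, 0, 0]
    - [0, 0, 0]
    - [0, 0, 0]
    - [0, 0, 0]
  claw: [-1, -1, -1, -1, -1]

```text
time_s: 2.23
tool_pos: [0.4605, -0.029, 0.2313]
tcp_rot: [-0.5, 0.5, -0.5, 0.5]
contact_force: [1.8, -0.9, -0.0]
width: 0.0005
```

Emit:
send_rows:
  travel:
    - [-0.036, 0, 0.0135]
    - [-0.036, 0, 0.0135]
    - [-0.036, 0, 0.0135]
    - [-0.036, 0, 0.0135]
    - [-0.035, 0, 0.0135]
  rot:
    - [0, 0, 0]
    - [0, 0, 0]
    - [0, 0, 0]
    - [0, 0, 0]
    - [0, 0, 0]
  claw: [-1, -1, -1, -1, -1]

```text
time_s: 2.65
tool_pos: [0.5281, 0.1502, 0.2312]
tcp_rot: [0.5, -0.5, 0.5, -0.5]
contact_force: [-0.1, -1.1, -0.4]
width: 0.0001
```

Emit:
send_rows:
  travel:
    - [0, 0.03, 0]
    - [0, 0.03, 0]
    - [0, 0.03, 0]
    - [0, 0.02, 0]
    - [0, 0.01, 0]
  rot:
    - [0, 0, 0]
    - [0, 0, 0]
    - [0, 0, 0]
    - [0, 0, 0]
    - [0, 0, 0]
  claw: [-1, -1, -1, -1, -1]

```text
time_s: 3.07
tool_pos: [0.5265, 0.1479, 0.1086]
tcp_rot: [0.499, -0.501, 0.501, -0.499]
contact_force: [-0.8, -0.2, -0.5]
width: -0.0001
```

```bash
python3 - <<'E'
from h import *
a=snap('top','top1');b=snap('side','side1')
o=arm.get_obs(); print(o['tool_pos'],o['contact_force'])
for s in(a,b):
    for X in (o['tool_pos'],[.528,.150,.077]): q=P(s)@np.r_[X,1]; print(q[:2]/q[2])
c=[cv2.resize(x,(400,390)) for x in (cv2.imread('pics/top1.png')[130:260,120:253],cv2.imread('pics/side1.png')[60:190,180:313])]
cv2.imwrite('pics/c1.png',np.hstack(c))
E
```

```text
[0.52709039 0.14780499 0.10999214] [ 0.1392337  -0.20635774  0.78101126]
[178.32819872 233.17800029]
[181.91052654 233.13335731]
[235.62162756 120.82336638]
[237.55724045 133.91496912]
```

View pics/c1.png

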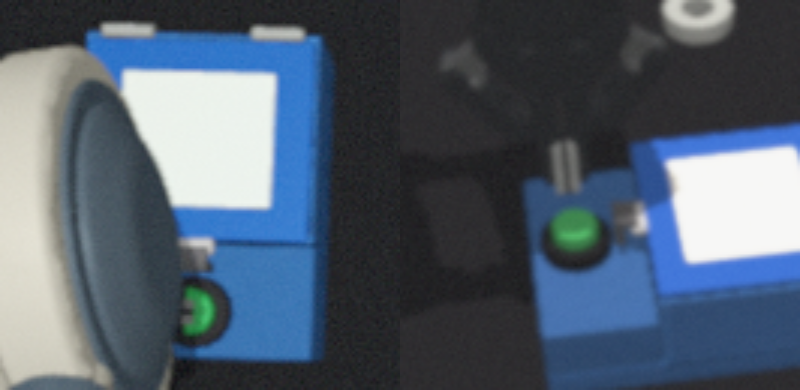

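In the crop the shut fingers stand over the green button (top about (190,312), side about (567,195) against the button at (575,228)). Now I press: down with a 1–2 mm correction.

Emit:
send_rows:
  travel:
    - [-0.002, 0.015, 0.001]
    - [0, 0.014, 0]
    - [0, 0.003, 0]
    - [0, 0.003, 0]
    - [0, 0.003, 0]
  rot:
    - [0, 0, 0]
    - [0, 0, 0]
    - [0, 0, 0]
    - [0, 0, 0]
    - [0, 0, 0]
  claw: [-1, -1, -1, -1, -1]

```text
time_s: 3.58
tool_pos: [0.5295, 0.15, 0.0743]
tcp_rot: [-0.5, 0.499, -0.5, 0.501]
contact_force: [-1.9, -1.0, 3.0]
width: -0.0001
```

```bash
python3 - <<'E'
from h import *
o=arm.get_obs(); print(o['tool_pos'],o['contact_force'])
snap('side','side2')
E
```

```text
[0.52949018 0.15002427 0.07434674] [-1.86929994 -1.04942847  3.00876326]
```

View pics/side2.png

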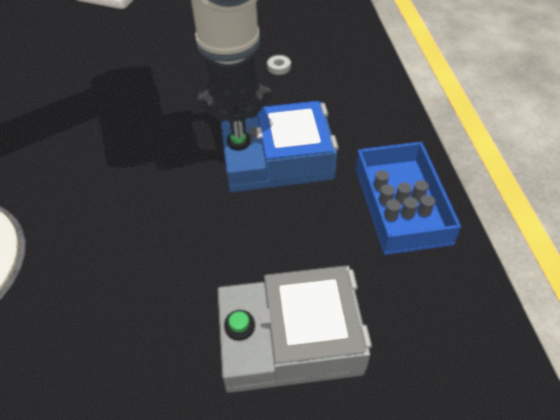

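The fingers are on the button (238,138) and the lid is still shut. I'll press 1.5 mm, then 1 mm deeper.

Emit:
send_rows:
  travel:
    - [0, 0.0015, 0]
    - [0, 0.001, 0]
    - [0, 0, 0]
  rot:
    - [0, 0, 0]
    - [0, 0, 0]
    - [0, 0, 0]
  claw: [-1, -1, -1]

```text
time_s: 3.88
tool_pos: [0.5295, 0.15, 0.0712]
tcp_rot: [-0.5, 0.499, -0.5, 0.501]
contact_force: [0.6, -0.9, 4.5]
width: 0.0002
```

```bash
python3 - <<'E'
from h import *
snap('side','side3')
E
```

```text
(no output)
```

View pics/side3.png

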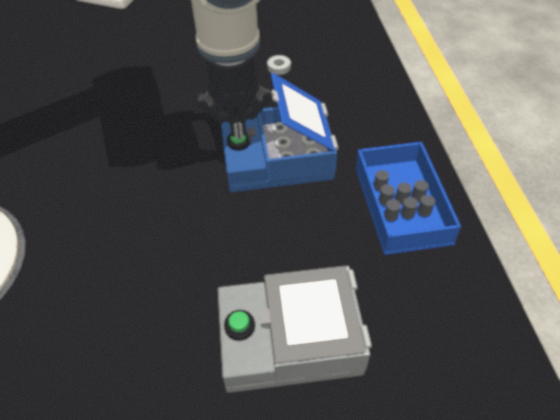

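The lid has popped: it now stands up around (303,112) in the side view. I'll rise clear and go over the lid to behind it.

Emit:
send_rows:
  travel:
    - [0, -0.02, 0]
    - [0, -0.036, 0]
    - [0, -0.038, 0]
    - [0, -0.038, 0]
    - [0, -0.038, 0]
  rot:
    - [0, 0, 0]
    - [0, 0, 0]
    - [0, 0, 0]
    - [0, 0, 0]
    - [0, 0, 0]
  claw: [-1, -1, -1, -1, -1]

```text
time_s: 4.35
tool_pos: [0.5284, 0.1499, 0.2426]
tcp_rot: [0.5, -0.5, 0.5, -0.5]
contact_force: [1.6, -0.4, 0.4]
width: 0.0
```

Emit:
send_rows:
  travel:
    - [0, 0, 0.03]
    - [0, 0, 0.038]
    - [0, 0, 0.038]
    - [0, 0, 0.038]
    - [0, 0, 0.038]
  rot:
    - [0, 0, 0]
    - [0, 0, 0]
    - [0, 0, 0]
    - [0, 0, 0]
    - [0, 0, 0]
  claw: [-1, -1, -1, -1, -1]

```text
time_s: 4.77
tool_pos: [0.7123, 0.1497, 0.2409]
tcp_rot: [0.5, -0.5, 0.5, -0.5]
contact_force: [0.2, 1.0, 0.3]
width: 0.0003
```

```bash
python3 - <<'E'
from h import *
o=arm.get_obs(); print(o['tool_pos'],o['contact_force'])
snap('side','side4');snap('top','top4')
c=[cv2.resize(x,(400,400)) for x in (cv2.imread('pics/top4.png')[60:260,100:300],cv2.imread('pics/side4.png')[0:200,200:400])]
cv2.imwrite('pics/c4.png',np.hstack(c))
E
```

```text
[0.71234336 0.14972158 0.24085784] [0.18847337 0.97747478 0.27600629]
```

View pics/c4.png

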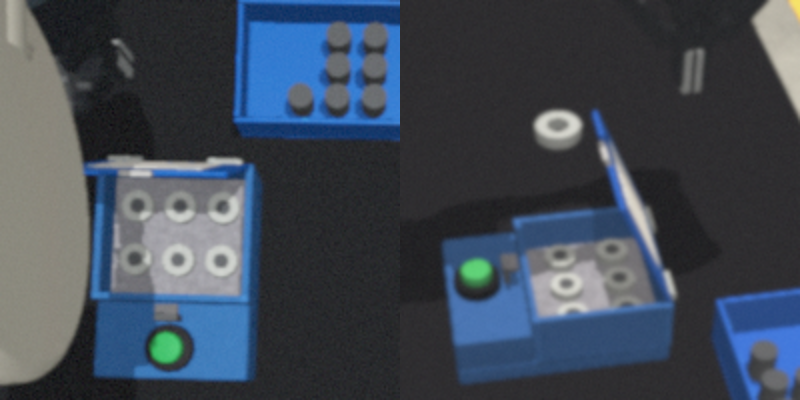

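The picture caught the lid near its stop, almost vertical, with the fingers behind and above it. I'll lower the fingers well behind the lid.

Emit:
send_rows:
  travel:
    - [0, 0, 0.02]
    - [0, 0.025, 0.006]
    - [0, 0.035, 0]
    - [0, 0.025, 0]
    - [0, 0.01, 0]
  rot:
    - [0, 0, 0]
    - [0, 0, 0]
    - [0, 0, 0]
    - [0, 0, 0]
    - [0, 0, 0]
  claw: [-1, -1, -1, -1, -1]

```text
time_s: 5.28
tool_pos: [0.7345, 0.1496, 0.1414]
tcp_rot: [0.498, -0.501, 0.502, -0.499]
contact_force: [-0.2, -0.7, -0.3]
width: 0.0005
```

```bash
python3 - <<'E'
from h import *
o=arm.get_obs(); print(o['tool_pos'],o['contact_force'])
ims=[]
for i in range(6):
    snap('side',f's5{i}'); ims.append(cv2.resize(cv2.imread(f'pics/s5{i}.png')[30:200,210:380],(260,260)))
cv2.imwrite('pics/c5.png',np.vstack([np.hstack(ims[:3]),np.hstack(ims[3:])]))
E
```

```text
[0.73452641 0.14955414 0.14136077] [-0.21836779 -0.69208216 -0.28961518]
```

View pics/c5.png

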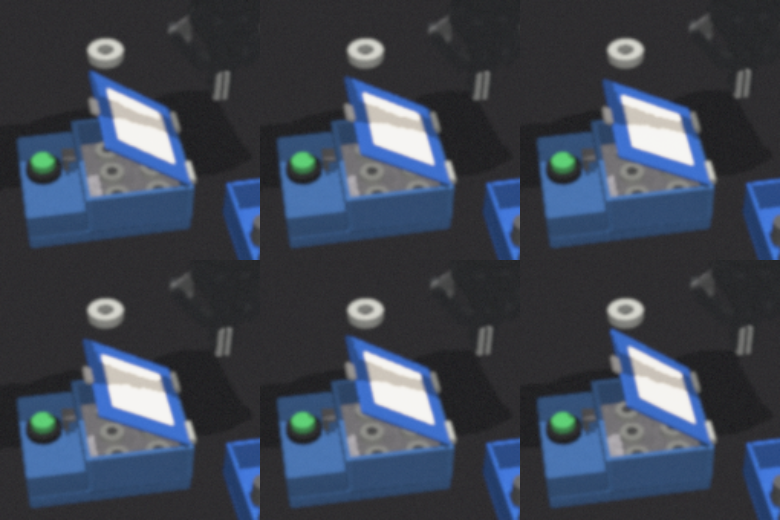

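The six frames show the lid bobbing with the fingers safely behind it. Now I approach slowly from the outer side.

Emit:
send_rows:
  travel:
    - [0, 0, -0.008]
    - [0, 0, -0.008]
    - [0, 0, -0.008]
    - [0, 0, -0.006]
    - [0, 0, -0.005]
  rot:
    - [0, 0, 0]
    - [0, 0, 0]
    - [0, 0, 0]
    - [0, 0, 0]
    - [0, 0, 0]
  claw: [-1, -1, -1, -1, -1]

```text
time_s: 6.0
tool_pos: [0.7009, 0.1499, 0.1462]
tcp_rot: [0.5, -0.5, 0.5, -0.5]
contact_force: [-1.0, -0.6, 0.4]
width: 0.0002
```

Emit:
send_rows:
  travel:
    - [0, 0, -0.003]
    - [0, 0, -0.003]
    - [0, 0, -0.003]
    - [0, 0, -0.003]
    - [0, 0, -0.003]
  rot:
    - [0, 0, 0]
    - [0, 0, 0]
    - [0, 0, 0]
    - [0, 0, 0]
    - [0, 0, 0]
  claw: [-1, -1, -1, -1, -1]

```text
time_s: 6.42
tool_pos: [0.6868, 0.1498, 0.1457]
tcp_rot: [-0.5, 0.5, -0.5, 0.5]
contact_force: [-0.1, 0.0, 0.1]
width: -0.0
```

Emit:
send_rows:
  travel:
    - [0, 0, -0.003]
    - [0, 0, -0.003]
    - [0, 0, -0.003]
    - [0, 0, -0.003]
    - [0, 0, -0.003]
  rot:
    - [0, 0, 0]
    - [0, 0, 0]
    - [0, 0, 0]
    - [0, 0, 0]
    - [0, 0, 0]
  claw: [-1, -1, -1, -1, -1]

```text
time_s: 6.83
tool_pos: [0.6717, 0.1499, 0.1458]
tcp_rot: [-0.5, 0.5, -0.5, 0.5]
contact_force: [-0.0, -0.5, -0.5]
width: -0.0003
```

```bash
python3 - <<'E'
from h import *
o=arm.get_obs(); print(o['tool_pos'],o['contact_force'])
ims=[]
for i in range(6):
    snap('side',f's6{i}'); ims.append(cv2.resize(cv2.imread(f'pics/s6{i}.png')[30:200,210:380],(260,260)))
    print(arm.get_obs()['contact_force'])
cv2.imwrite('pics/c6.png',np.vstack([np.hstack(ims[:3]),np.hstack(ims[3:])]))
E
```

```text
[0.67169794 0.14985198 0.14579691] [-0.04890258 -0.47710974 -0.50101265]
[0.09228918 0.45282879 1.19361687]
[ 0.00881312 -0.53584666  0.3892769 ]
[-0.01735204  0.45130523  0.41426565]
[ 0.27724642  0.69905563 -0.52705507]
[0.9986663  0.7442484  0.11002152]
[ 0.66783361 -1.07136348  0.2339651 ]
```

View pics/c6.png

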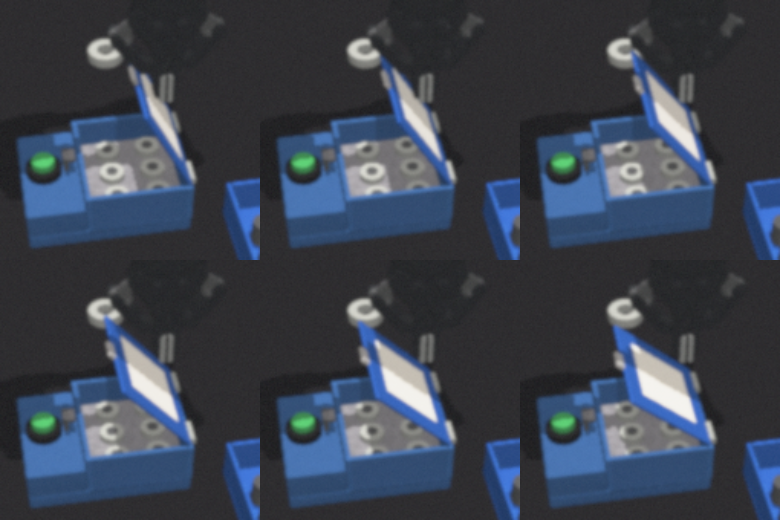

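The lid's upward swing now just reaches the fingers without a forceful hit. I keep closing in, more slowly.

Emit:
send_rows:
  travel:
    - [0, 0, -0.002]
    - [0, 0, -0.002]
    - [0, 0, -0.002]
    - [0, 0, -0.002]
    - [0, 0, -0.002]
  rot:
    - [0, 0, 0]
    - [0, 0, 0]
    - [0, 0, 0]
    - [0, 0, 0]
    - [0, 0, 0]
  claw: [-1, -1, -1, -1, -1]

```text
time_s: 7.55
tool_pos: [0.6618, 0.1499, 0.1458]
tcp_rot: [-0.5, 0.5, -0.5, 0.5]
contact_force: [1.4, 0.0, -0.2]
width: 0.0
```

Emit:
send_rows:
  travel:
    - [0, 0, -0.002]
    - [0, 0, -0.002]
    - [0, 0, -0.002]
    - [0, 0, -0.002]
    - [0, 0, -0.002]
  rot:
    - [0, 0, 0]
    - [0, 0, 0]
    - [0, 0, 0]
    - [0, 0, 0]
    - [0, 0, 0]
  claw: [-1, -1, -1, -1, -1]

```text
time_s: 7.97
tool_pos: [0.6517, 0.1499, 0.1458]
tcp_rot: [0.5, -0.5, 0.5, -0.5]
contact_force: [0.2, 0.3, -0.3]
width: 0.0001
```

Emit:
send_rows:
  travel:
    - [0, 0, -0.002]
    - [0, 0, -0.002]
    - [0, 0, -0.002]
    - [0, 0, -0.002]
    - [0, 0, -0.002]
  rot:
    - [0, 0, 0]
    - [0, 0, 0]
    - [0, 0, 0]
    - [0, 0, 0]
    - [0, 0, 0]
  claw: [-1, -1, -1, -1, -1]

```text
time_s: 8.38
tool_pos: [0.6417, 0.1499, 0.1458]
tcp_rot: [0.5, -0.5, 0.5, -0.5]
contact_force: [0.4, -0.3, -0.5]
width: 0.0001
```

```bash
python3 - <<'E'
from h import *
o=arm.get_obs(); print(o['tool_pos'],o['contact_force'])
ims=[]
for i in range(6):
    snap('side',f's7{i}'); ims.append(cv2.resize(cv2.imread(f'pics/s7{i}.png')[30:200,210:380],(260,260)))
    print(arm.get_obs()['contact_force'])
cv2.imwrite('pics/c7.png',np.vstack([np.hstack(ims[:3]),np.hstack(ims[3:])]))
E
```

```text
[0.64172103 0.14988652 0.1457604 ] [ 0.37186738 -0.25631692 -0.45821568]
[0.67202831 0.20149672 0.37356574]
[ 0.61234914 -0.25664203 -1.38189546]
[-0.02948146  1.33431459  0.18918988]
[-0.02605967 -0.10212246 -0.64286215]
[ 0.44388324  0.45833007 -0.37137517]
[0.34243744 0.28537935 0.05639468]
```

View pics/c7.png

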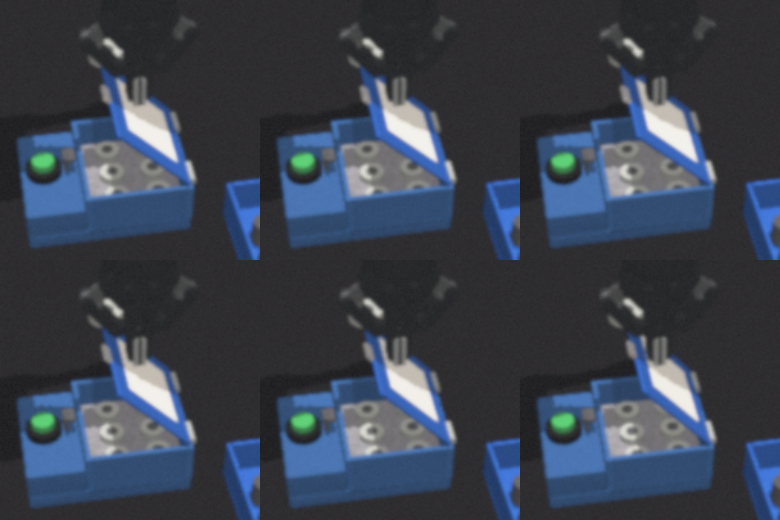

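The lid is barely moving now and close to the fingers. I press in another ~16 mm gently, then hold.

Emit:
send_rows:
  travel:
    - [0, 0, -0.002]
    - [0, 0, -0.002]
    - [0, 0, -0.002]
    - [0, 0, -0.002]
    - [0, 0, -0.002]
  rot:
    - [0, 0, 0]
    - [0, 0, 0]
    - [0, 0, 0]
    - [0, 0, 0]
    - [0, 0, 0]
  claw: [-1, -1, -1, -1, -1]

```text
time_s: 9.1
tool_pos: [0.6317, 0.1499, 0.1458]
tcp_rot: [0.5, -0.5, 0.5, -0.5]
contact_force: [-0.9, -0.3, 0.1]
width: -0.0001
```

Emit:
send_rows:
  travel:
    - [0, 0, -0.002]
    - [0, 0, -0.002]
    - [0, 0, -0.002]
    - [0, 0, -0.001]
    - [0, 0, -0.001]
  rot:
    - [0, 0, 0]
    - [0, 0, 0]
    - [0, 0, 0]
    - [0, 0, 0]
    - [0, 0, 0]
  claw: [-1, -1, -1, -1, -1]

```text
time_s: 9.52
tool_pos: [0.6238, 0.1499, 0.1458]
tcp_rot: [-0.5, 0.5, -0.5, 0.5]
contact_force: [0.7, -0.2, 1.0]
width: -0.0003
```

Emit:
send_rows:
  travel:
    - [0, 0, 0]
    - [0, 0, 0]
    - [0, 0, 0]
    - [0, 0, 0]
    - [0, 0, 0]
  rot:
    - [0, 0, 0]
    - [0, 0, 0]
    - [0, 0, 0]
    - [0, 0, 0]
    - [0, 0, 0]
  claw: [-1, -1, -1, -1, -1]

```text
time_s: 9.93
tool_pos: [0.624, 0.1499, 0.1457]
tcp_rot: [0.5, -0.5, 0.5, -0.5]
contact_force: [-1.3, 0.1, -0.5]
width: -0.0002
```

```bash
python3 - <<'E'
from h import *
o=arm.get_obs(); print(o['tool_pos'],o['contact_force'])
ims=[];f=[]
for i in range(12):
    snap('side',f's8{i}'); f.append(arm.get_obs()['contact_force'])
    if i%2==0: ims.append(cv2.resize(cv2.imread(f'pics/s8{i}.png')[30:200,210:380],(260,260)))
print(np.mean(f,0),arm.get_obs()['time_s'])
cv2.imwrite('pics/c8.png',np.vstack([np.hstack(ims[:3]),np.hstack(ims[3:])]))
E
```

```text
[0.6239783  0.14990599 0.14571599] [-1.27432003  0.10557841 -0.47942403]
[-0.07708898  0.07059878  0.03565507] 10.5333
```

View pics/c8.png

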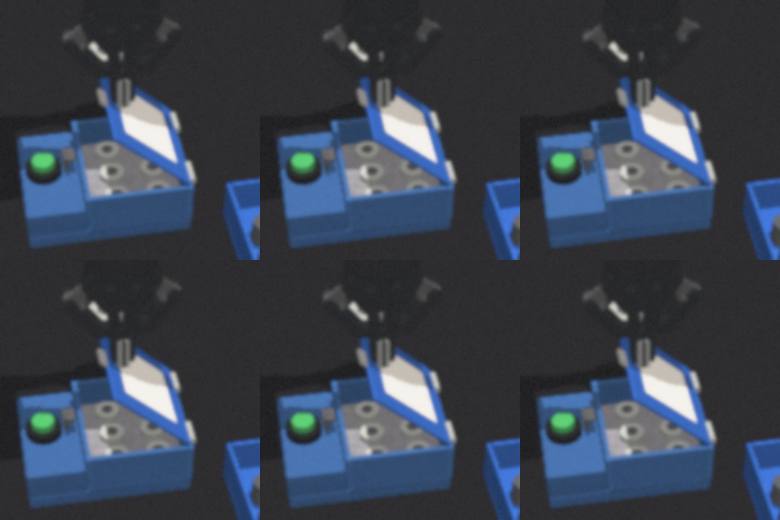

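The lid is now still, but the mean force is within the noise, so contact isn't proven. I'll press 8 mm more and check that the lid follows.

Emit:
send_rows:
  travel:
    - [0, 0, -0.002]
    - [0, 0, -0.002]
    - [0, 0, -0.002]
    - [0, 0, -0.001]
    - [0, 0, -0.001]
  rot:
    - [0, 0, 0]
    - [0, 0, 0]
    - [0, 0, 0]
    - [0, 0, 0]
    - [0, 0, 0]
  claw: [-1, -1, -1, -1, -1]

```text
time_s: 10.95
tool_pos: [0.6157, 0.1499, 0.1458]
tcp_rot: [0.5, -0.5, 0.5, -0.5]
contact_force: [-0.0, -0.2, 0.4]
width: 0.0
```

Emit:
send_rows:
  travel:
    - [0, 0, 0]
    - [0, 0, 0]
    - [0, 0, 0]
    - [0, 0, 0]
    - [0, 0, 0]
  rot:
    - [0, 0, 0]
    - [0, 0, 0]
    - [0, 0, 0]
    - [0, 0, 0]
    - [0, 0, 0]
  claw: [-1, -1, -1, -1, -1]

```text
time_s: 11.37
tool_pos: [0.616, 0.1499, 0.1458]
tcp_rot: [-0.5, 0.5, -0.5, 0.5]
contact_force: [0.2, -0.1, -0.1]
width: -0.0001
```

```bash
python3 - <<'E'
from h import *
f=[]
for i in range(10):
    snap('side',f's9{i}'); f.append(arm.get_obs()['contact_force'])
print(np.mean(f,0),arm.get_obs()['tool_pos'],arm.get_obs()['time_s'])
ims=[cv2.resize(cv2.imread(f'pics/{n}.png')[60:160,250:350],(390,390),interpolation=2) for n in('s811','s99')]
cv2.imwrite('pics/c9.png',np.hstack(ims))
E
```

```text
[-0.13965179 -0.10718604  0.07060061] [0.61597371 0.149888   0.14574916] 11.8667
```

View pics/c9.png

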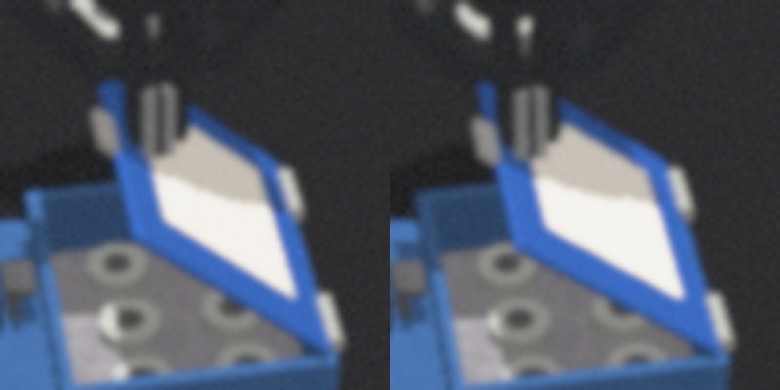

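Pressing moved the lid: its near front corner went from (130,235) to (125,243) in the crop, so the fingers do touch it. I'll compare that corner with a hinge model to get the angle.

```bash
python3 - <<'E'
from h import *
s=pickle.load(open('pics/s99.pkl','rb'))
for a in np.arange(.5,1.21,.1):
    X=[.6905-.12*np.cos(a),.0815,.071+.12*np.sin(a)]; q=P(s)@np.r_[X,1]; q=q[:2]/q[2]; print(round(a,2),((q-[250,60])*3.9).round(0))
E
```

```text
0.5 [ 92. 291.]
0.6 [105. 271.]
0.7 [122. 252.]
0.8 [141. 234.]
0.9 [162. 217.]
1.0 [186. 201.]
1.1 [211. 187.]
1.2 [237. 174.]
```

The lid is at about 0.73 rad, held still under the touch. I draw back slowly so that it follows up to 0.9.

Emit:
send_rows:
  travel:
    - [0, 0, 0.001]
    - [0, 0, 0.0015]
    - [0, 0, 0.0015]
    - [0, 0, 0.0015]
    - [0, 0, 0.0015]
  rot:
    - [0, 0, 0]
    - [0, 0, 0]
    - [0, 0, 0]
    - [0, 0, 0]
    - [0, 0, 0]
  claw: [-1, -1, -1, -1, -1]

```text
time_s: 12.28
tool_pos: [0.6232, 0.1499, 0.1458]
tcp_rot: [-0.5, 0.5, -0.5, 0.5]
contact_force: [0.5, -0.4, 0.6]
width: 0.0002
```

Emit:
send_rows:
  travel:
    - [0, 0, 0.0015]
    - [0, 0, 0.0015]
    - [0, 0, 0.0015]
    - [0, 0, 0.0015]
    - [0, 0, 0.0015]
  rot:
    - [0, 0, 0]
    - [0, 0, 0]
    - [0, 0, 0]
    - [0, 0, 0]
    - [0, 0, 0]
  claw: [-1, -1, -1, -1, -1]

```text
time_s: 12.7
tool_pos: [0.6306, 0.1499, 0.1458]
tcp_rot: [0.5, -0.5, 0.5, -0.5]
contact_force: [-0.6, 0.1, 0.4]
width: -0.0002
```

Emit:
send_rows:
  travel:
    - [0, 0, 0.001]
    - [0, 0, 0.001]
    - [0, 0, 0.001]
    - [0, 0, 0.001]
    - [0, 0, 0.001]
  rot:
    - [0, 0, 0]
    - [0, 0, 0]
    - [0, 0, 0]
    - [0, 0, 0]
    - [0, 0, 0]
  claw: [-1, -1, -1, -1, -1]

```text
time_s: 13.12
tool_pos: [0.6355, 0.1499, 0.1458]
tcp_rot: [0.5, -0.5, 0.5, -0.5]
contact_force: [-1.2, -0.4, 0.8]
width: -0.0001
```

Emit:
send_rows:
  travel:
    - [0, 0, 0.001]
    - [0, 0, 0.001]
    - [0, 0, 0.001]
    - [0, 0, 0.001]
    - [0, 0, 0.001]
  rot:
    - [0, 0, 0]
    - [0, 0, 0]
    - [0, 0, 0]
    - [0, 0, 0]
    - [0, 0, 0]
  claw: [-1, -1, -1, -1, -1]

```text
time_s: 13.53
tool_pos: [0.6405, 0.1499, 0.1458]
tcp_rot: [0.5, -0.5, 0.5, -0.5]
contact_force: [-0.1, -0.3, -0.6]
width: 0.0001
```

Emit:
send_rows:
  travel:
    - [0, 0, 0.001]
    - [0, 0, 0.001]
    - [0, 0, 0.001]
    - [0, 0, 0.001]
    - [0, 0, 0.001]
  rot:
    - [0, 0, 0]
    - [0, 0, 0]
    - [0, 0, 0]
    - [0, 0, 0]
    - [0, 0, 0]
  claw: [-1, -1, -1, -1, -1]

```text
time_s: 13.95
tool_pos: [0.6456, 0.1499, 0.1458]
tcp_rot: [0.5, -0.5, 0.5, -0.5]
contact_force: [0.1, -0.0, -1.0]
width: 0.0003
```

Emit:
send_rows:
  travel:
    - [0, 0, 0.002]
    - [0, 0, 0.002]
    - [0, 0, 0.003]
    - [0, 0, 0.003]
    - [0, 0, 0.003]
  rot:
    - [0, 0, 0]
    - [0, 0, 0]
    - [0, 0, 0]
    - [0, 0, 0]
    - [0, 0, 0]
  claw: [-1, -1, -1, -1, -1]

```text
time_s: 14.37
tool_pos: [0.6588, 0.1499, 0.1458]
tcp_rot: [-0.5, 0.5, -0.5, 0.5]
contact_force: [0.5, 1.1, 0.7]
width: 0.0002
```

Emit:
send_rows:
  travel:
    - [0, 0, 0.005]
    - [0, 0, 0.006]
    - [0, 0, 0.008]
    - [0, 0, 0.01]
    - [0, 0, 0.01]
  rot:
    - [0, 0, 0]
    - [0, 0, 0]
    - [0, 0, 0]
    - [0, 0, 0]
    - [0, 0, 0]
  claw: [-1, -1, -1, -1, -1]

```text
time_s: 14.78
tool_pos: [0.6984, 0.1498, 0.1458]
tcp_rot: [-0.5, 0.5, -0.5, 0.5]
contact_force: [0.6, -0.2, -0.0]
width: -0.0002
```

```bash
python3 - <<'E'
from h import *
for i in range(14): snap('side',f's10{i}')
print(arm.get_obs()['contact_force'],arm.get_obs()['tool_pos'],arm.get_obs()['time_s'])
ims=[cv2.resize(cv2.imread(f'pics/s10{n}.png')[60:160,250:350],(390,290 if 0 else 390),interpolation=2) for n in(0,7)]
cv2.imwrite('pics/c10.png',np.hstack(ims))
g=[cv2.imread(f'pics/s10{n}.png').astype(int)[60:160,250:350] for n in range(14)]
print([round(float((abs(x-g[0])).mean()),2) for x in g])
E
```

```text
[-0.23737445  0.35753703 -0.33337989] [0.69739991 0.14983381 0.14586987] 15.4833
[0.0, 2.05, 1.8, 1.71, 1.85, 1.92, 1.97, 1.97, 1.94, 1.93, 1.91, 1.93, 1.89, 1.88]
```

View pics/c10.png

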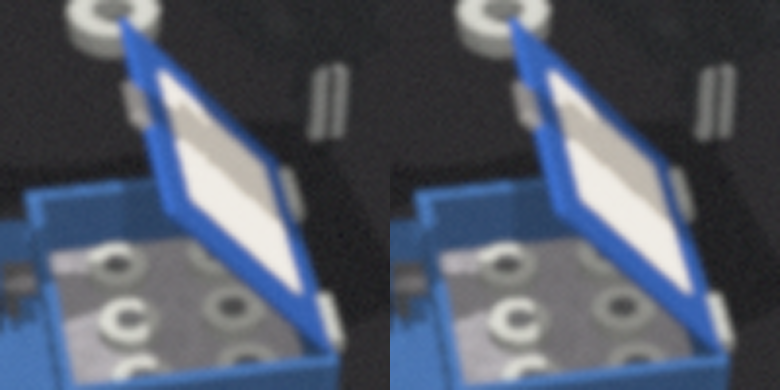

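The corner at about (170,210) in the crop gives an angle of roughly 0.9–0.94 rad. The lid is still across 0.7 s of frames, and the fingers are well clear. Handing in.

```bash
python3 -c "
from rig import arm
print(arm.finish_job())"
```

```text
the job is handed in; nothing more can be done
None
```

I pressed the blue case's green button with the fingers shut and the lid popped up. I then steadied the lid from its outer side with a light fingertip touch until it was still at about 0.73 rad. After that I drew back at 12–18 mm/s until past the lid's rest position, faster once clear, and handed the job in at about 15.5 s.

**Lid at the end:** it stood at about 0.9–0.94 rad, with no visible movement over the last 0.7 s of frames. The fingers were roughly 40 mm clear of it.

**Forces:** the highest reading was about 4.5 N, on the button. The touch on the lid was too light to tell apart from the sensor noise of about ±1 N. I confirmed contact from the pictures instead: the lid moved towards shut as the fingers pressed in. No other check disagreed.

**Grey case:** the fingers passed above it and nothing in the readings or pictures suggests a touch.

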